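Clear the stump box and draw the stump out

TASK

The box on the bench has a wooden stump lying in it that is longer than the opening between its two top boards, and a hollow cone has been left in the way on the near top board. First slip that cone down over its twin standing on the bench so that the two are fully nested and let go of it; then take hold of the stump, slant it out through the opening one end first, and finish while still holding it, steady, with all of it about 10 cm above the top boards. Leave the other things on the bench where they are.

Things in the scene. Friction and masses are not known exactly. Their poses are not given: they have to be found in the camera images.
- box: fixed wooden box, 382 x 152 mm, top at 90 mm. Origin on the bench under the middle of the opening; x along the box, away from the robot (within 0.2 rad), z up. Floor at height 6 mm, inner x -215 to +155 mm, inner y -70 to +70. Top boards 6 mm thick (height 84 to 90) cover x -221 to -92 (near board) and +92 to +161 (far board). Side walls are 46 mm high beside the opening, full height under the boards.
- opening (a point): centre of the opening between the two top boards, at the height of their top (90 mm). The opening is 184 mm long (box x) and 140 mm wide; the box is open upward there.
- stump: round wooden stump, 270 mm long, 24 mm in diameter, about 85 g, lying level along the middle line of the box on two saddles, axis at height 32 mm. Origin at mid-length on the axis; x along it to the flat head (far end); last 20 mm at the near end taper to a blunt foot. Each end lies about 43 mm under a board; behind the foot there is about 80 mm of free run to the near end wall.
- stump_head (a point): end of the stump's axis at the flat head (far end)
- stump_foot (a point): end of the stump's axis at the tapered foot (near end)
- cone_on_box: a white hollow plastic cone, open below, closed flat top; 80 mm high, outer diameter 72 mm at the base and 44 mm at the top, wall 3 mm, top cap 20 mm thick, about 45 g. It stands upright on the near top board of the box. Origin at the centre of its base, z up.
- cone_on_bench: an identical cone standing upright on the bench, to the left or to the right of the box; origin at the centre of its base, z up. When the other cone is fully nested over it, that one's origin is about 20 mm above this one's.
- ball1_center (a point): a red ball, 72 mm in diameter, on a low square rubber rest, left far part of the bench; bystander; point at its centre
- ball2_center (a point): a second such ball on its rest, right far part; bystander; point at its centre
- disc: a low marker disc with a central hole, 104 mm in diameter, 16 mm high, on the bench beside the box, on the other side from cone_on_bench; bystander; origin at the centre of its underside
- bail1: a wooden bail, 109 mm long, 16 mm thick, lying on the bench left of the box; bystander; origin at the centre of its underside, x along it
- bail2: a like bail, right of the box; bystander
- toe_guard: a black plastic bat toe guard, U-shaped channel 62 x 110 mm, 34 mm high, far left; bystander; origin at the bottom centre
- spike_set: a grey block 60 x 100 x 14 mm with eight upright steel shoe spikes (top at 32 mm), far right; bystander; origin at the bottom centre
- saddle (a point): top middle of the near saddle on which the stump rests, under the near board (box x -113 mm, height 20 mm; 22 mm long, cheeks rise to 30 mm at 14 mm either side of the middle). A like saddle is at box x +113 mm under the far board.
There are look-alikes about, which are no part of the job. What is shaped like the cone_on_box but green or pink is not meant.

How it is judged:
By the outcome, as a careful person would: the job done as asked, in the order asked, and still so for the second after the job is handed in, while the arm keeps its last pose, push and grip.
It also fails if it takes over 54 s, if anything falls off the work surface, if the arm or the gripper's body presses on something with over 40 N, if the wrist force passes 120 N, or if a joint passes its speed limit or range.

ROBOT

A 6-joint arm with a two-finger parallel gripper is mounted at the origin on the work surface. World frame = base frame: x ahead of the robot, y to its left, z up, the work surface at z = 0. Lengths are in m, angles in rad, forces in N, time in s.
With the tool pointing down it reaches from about 0.275 to 0.825 m from the base axis. Payload 4.9 kg.
Tool frame: the origin (TCP) lies on the centre line of the jaws, within the pads' length; the fingertips stand 8 mm ahead of it and the grasp point (between the pads) lies 11 mm behind it; z points along the fingers, y is the direction in which the jaws open and shut (so a half turn about z gives the same grasp; the last joint's range is limited). The gripper opens to 85 mm and grips with 20 to 120 N. Pads are 22 mm wide; open, the fingers measure 114 mm over their backs; the gripper's body (76 mm by 85 mm) begins 54 mm behind the grasp point. The pads swing forward as they close: fully open they stand 13 mm farther back than shut.
Start: joints at [1.199, 0.326, -0.193, 1.052, 0, 1.437], TCP at [0.13, 0.535, 0.239] pointing down, gripper open.
Joint ranges: [-2.65, 2.65], [-0.97, 1.79], [-1.3, 1.35], [-1.93, 2.1], [-1.47, 1.37], [-3.14, 3.14]. Speed limits (rad/s): [2.57, 2.57, 3.14, 3.14, 3.14, 3.14].

INTERFACE

Orientations are given as a unit quaternion [w, x, y, z].
In Python, from rig import state, imaging, workorder, nets gives the robot as it stands.
- The arm moves only by the tool apply_moves, never from a script. Its argument "motion" is a list of rows, each a list of 2 entries, a list of its own where there are three numbers: the shift along the tool's x, y, z in mm, then the turn about the tool's z in rad. In form: [[[tx, ty, tz], turn], ...]. A call has 1 to 12 rows; each row is the pose to reach, as a shift and turn from the pose commanded when the call began, along the tool's axes at that moment; what a row does not reach only later rows make up. A row lasts 1/12 s, in which the tool goes at most 41.7 mm and 7.16 degrees, less where a joint would pass 70% of its speed; a pose out of reach is approached as far as the arm can. A call with a gripper value outside its range is refused whole. "jaw" is the closure, from -1 (fully open) to 1 (shut), set as the call begins (left out, the last holds). The fingers move at their own pace and stop on an object; "squeeze" is the grip in N (left out, the last holds). Time passes only in rows, so rows that repeat a pose let the fingers close. It gives the time, the measured TCP pose, the force and the opening at its end, in the units of the state.
- state(): the state, without advancing time (a new reading comes with each control period).
- imaging.capture(name): name is "side" or "top"; returns a dict with "img" (480x640x3 uint8, red, green, blue), "z_map" (480x640 float32, m along the optical axis (not along the pixel's ray), 0 where there is no reading), "fx", "fy", "cx", "cy" (pixels), "camera_from_world" (4x4, takes a point from world to camera coordinates). Camera axes: x right, y down, z forward; pixel columns grow to the right and rows downward; lengths in m; the calibration is good to about 2 mm. A picture is of the moment at which its call begins.
- workorder.finish_job(): hands the job in, once; it reports no verdict.
Trained networks look in the newest picture that a camera, given by its name, has taken for a name from the list of things; names that differ only in an ending like _2 or _b are one class to them, and where a whole thing is asked for, a point or a joint stands for the part that bears it (a point fixed in the world has none). Each returns a list of dicts, best first, with "confidence" (0 to 1); they miss things now and then, are a little off and sometimes report something else, mostly with a low value. They report only what shows in the picture. A call takes as long as a camera call. They do not tell look-alikes from the thing itself.
- nets.masks_of(query, camera): "mask" (480x640 bool, what is visible of it).
- nets.place_of(query, camera): "point" ([x, y, z] in m, in world coordinates, good to about 4 mm: a listed point, or the origin of a listed thing).
The state is a dict: "time_s": time; "qpos": joint angles; "joint_velocities": joint speeds; "effort": joint torques, N m; "eef_pos": TCP position; "ee_rot": TCP orientation; "wrist_force": force on the tool from outside, world axes, zero at the start; "wrist_torque": the same for the moment, N m; "gripper_width": finger opening in m.
Only numpy, scipy, OpenCV 4.12 (cv2) and the standard library are available. Lean on these libraries where they do the work, as an engineer would, in place of code of your own. Each camera call takes 0.05 s, during which the arm holds its last target. There are 200 camera calls.

## Working session

There is one attempt and no reset: what is moved stays moved. The work goes in short steps, Python scripts to look and compute and a tool call to move; the robot and the scene stay as the last step left them, time stands still between calls to the robot, and variables do not carry over. Pictures are saved under pics/ and viewed, about 8 in all and at most 12, crops included, and the job is handed in when it is done.

Besides the shell and the picture viewer there is one more tool, called as name(argument=value, ...), one argument or row to a line, values as JSON. apply_moves: Moves the arm, as the interface text tells. Its arguments: {"type":"object","properties":{"motion":{"type":"array","items":{"type":"array"}},"jaw":{"type":"number"},"squeeze":{"type":"number"}},"required":["motion"]}

```bash
mkdir -p pics; ls; cat > h.py <<'E'
import numpy as np,cv2
from rig import state,imaging,workorder,nets
def snap(c,name=None):
    d=imaging.capture(c)
    if name: cv2.imwrite(f'pics/{name}.png',cv2.cvtColor(d['img'],cv2.COLOR_RGB2BGR))
    return d
def cloud(d):
    z=d['z_map'];v,u=np.mgrid[:480,:640]
    P=np.stack([(u-d['cx'])/d['fx']*z,(v-d['cy'])/d['fy']*z,z,np.ones_like(z)],-1)
    W=P@np.linalg.inv(d['camera_from_world']).T
    W[z==0]=np.nan
    return W[...,:3]
def proj(d,p):
    q=d['camera_from_world']@np.append(p,1);return d['fx']*q[0]/q[2]+d['cx'],d['fy']*q[1]/q[2]+d['cy']
E
python3 - <<'E'
from h import *
s=state();print({k:np.round(v,3).tolist() for k,v in s.items()})
a=snap('top','t0');b=snap('side','s0')
cv2.imwrite('pics/both0.png',cv2.cvtColor(np.hstack([cv2.resize(a['img'],(640,480)),b['img']])[:, :],cv2.COLOR_RGB2BGR))
for c in ['top','side']:
  for q in ['cone_on_box','cone_on_bench','opening','stump','stump_head','stump_foot','box','disc','bail1','bail2']:
    print(c,q,[(np.round(r['point'],3).tolist(),round(r['confidence'],2)) for r in nets.place_of(q,c)[:4]])
E
```

```text
pics
{'time_s': 0.0, 'qpos': [1.199, 0.327, -0.194, 1.052, -0.0, 1.437], 'joint_velocities': [-0.001, -0.0, -0.0, -0.001, 0.0, -0.0], 'effort': [-0.002, -44.339, 26.244, 0.015, -0.0, 0.0], 'eef_pos': [0.129, 0.534, 0.239], 'ee_rot': [-0.0, 0.119, 0.993, -0.001], 'wrist_force': [-0.27, -0.26, -0.452], 'wrist_torque': [0.01, -0.037, 0.0], 'gripper_width': 0.085}
top cone_on_box [([0.478, -0.022, 0.09], 0.94), ([0.363, -0.166, -0.001], 0.89), ([0.493, 0.14, 0.001], 0.7)]
top cone_on_bench [([0.701, 0.226, 0.0], 0.62), ([0.487, -0.251, -0.004], 0.56)]
top opening [([0.626, -0.021, 0.089], 0.86)]
top stump [([0.624, -0.015, 0.033], 0.96)]
top stump_head [([0.764, -0.02, 0.032], 0.88), ([0.686, -0.352, 0.042], 0.45)]
top stump_foot []
top box [([0.625, -0.014, -0.003], 0.62), ([0.685, -0.351, 0.043], 0.58), ([0.7, 0.227, 0.003], 0.47)]
top disc [([0.51, 0.288, -0.003], 0.6)]
top bail1 [([0.672, -0.212, 0.005], 0.66), ([0.699, 0.228, 0.004], 0.48), ([0.685, -0.35, 0.041], 0.26)]
top bail2 [([0.672, -0.212, 0.005], 0.66), ([0.699, 0.228, 0.004], 0.48), ([0.685, -0.35, 0.041], 0.26)]
side cone_on_box [([0.489, 0.139, -0.001], 0.92), ([0.365, -0.161, 0.001], 0.86), ([0.624, -0.016, 0.09], 0.69), ([0.483, -0.021, 0.088], 0.6)]
side cone_on_bench [([0.488, -0.249, 0.001], 0.62)]
side opening [([0.622, -0.016, 0.09], 0.88)]
side stump [([0.625, -0.02, 0.026], 0.66)]
side stump_head [([0.757, -0.025, 0.033], 0.83)]
side stump_foot [([0.695, 0.338, 0.04], 0.19)]
side box [([0.623, -0.016, 0.006], 0.68), ([0.762, -0.027, 0.036], 0.15)]
side disc [([0.508, 0.289, -0.007], 0.84)]
side bail1 [([0.699, 0.227, 0.001], 0.65), ([0.669, -0.214, -0.0], 0.47)]
side bail2 [([0.699, 0.227, 0.001], 0.65), ([0.669, -0.214, -0.0], 0.47)]
```

View pics/t0.png

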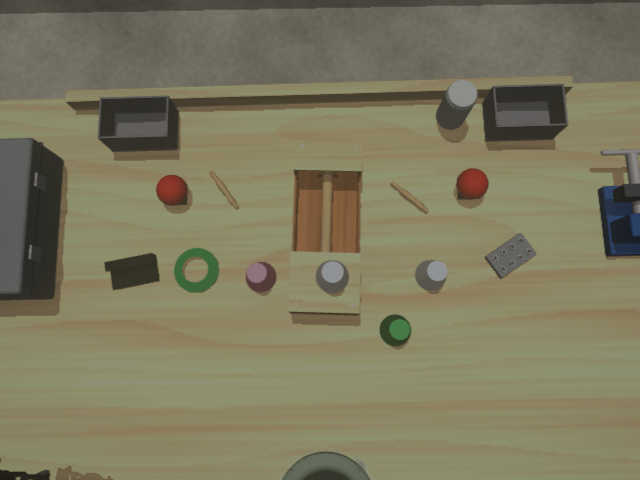

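View pics/s0.png

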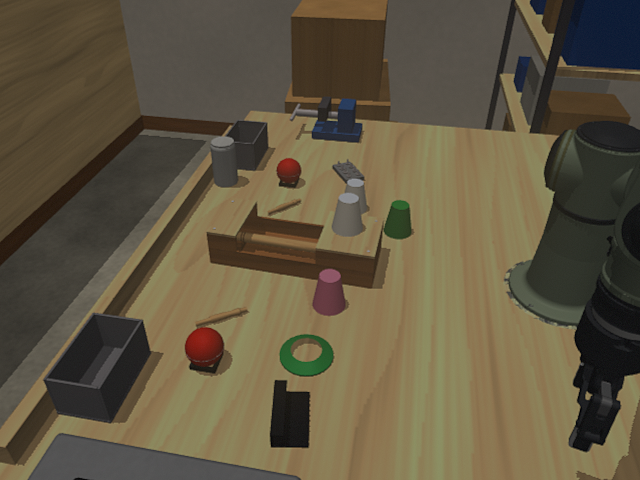

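The top view shows the white cone on the box at about (332,272). The bench twin is white, to the right of the box, at about (436,272). The pink cone (260,275) and green cone (398,330) are decoys. The side view agrees.

```bash
python3 - <<'E'
from h import *
for c in ['top','side']:
    d=snap(c);W=cloud(d)
    if c=='top': print('campos',np.round(np.linalg.inv(d['camera_from_world'])[:3,3],3))
    for n,(x,y,z0,z1) in dict(cob=(.48,-.02,.163,.18),cbe=(.488,-.25,.073,.09)).items():
        m=(np.hypot(W[...,0]-x,W[...,1]-y)<.05)&(W[...,2]>z0)&(W[...,2]<z1)
        p=W[m];print(c,n,len(p),np.round(p.mean(0),4),np.round((p.max(0)+p.min(0))/2,4),np.round(np.ptp(p,axis=0),3))
    # boards
    m=(abs(W[...,2]-.09)<.006)&(abs(W[...,1]+.02)<.12)&(W[...,0]>.35)&(W[...,0]<.9)&(np.hypot(W[...,0]-.48,W[...,1]+.02)>.045)
    for nm,mm in (('near',m&(W[...,0]<.6)),('far',m&(W[...,0]>.65))):
        r=cv2.minAreaRect(W[mm][:,:2].astype(np.float32)*1000);print(c,nm,mm.sum(),np.round(r[0],1),np.round(r[1],1),round(r[2],2),np.median(W[mm][:,2]).round(4))
    for r in nets.masks_of('stump',c)[:1]:
        p=W[r['mask']];p=p[(p[:,2]>.02)&(p[:,2]<.06)]
        v=cv2.fitLine(p[:,:2].astype(np.float32),cv2.DIST_HUBER,0,.01,.01).ravel()
        print(c,'stump',len(p),r['confidence'],p.mean(0).round(4),'yaw',np.arctan(v[1]/v[0]).round(4),'x',p[:,0].min().round(3),p[:,0].max().round(3))
E
```

```text
campos [ 0.34  -0.01   1.266]
top cob 419 [ 0.478  -0.0236  0.1697] [ 0.4781 -0.0237  0.1694] [0.046 0.046 0.013]
top cbe 361 [ 0.4866 -0.249   0.0797] [ 0.4865 -0.2491  0.0795] [0.046 0.045 0.013]
top near 2879 [468.   -7.3] [152.  129.8] 87.2 0.0901
top far 2048 [750.5 -21.5] [151.9  72.4] 87.25 0.0902
top stump 842 0.72 [ 0.6333 -0.0157  0.0412] yaw -0.0479 x 0.54 0.73
side cob 210 [ 0.476  -0.0192  0.168 ] [ 0.4763 -0.0207  0.1675] [0.043 0.046 0.009]
side cbe 140 [ 0.4843 -0.2453  0.0778] [ 0.4838 -0.248   0.0781] [0.045 0.047 0.01 ]
side near 1485 [465.5  -5.1] [158.7 129.3] 87.21 0.0886
side far 1133 [747.3 -21.4] [159.5  72.6] 86.88 0.0886
side stump 742 0.83 [ 0.6392 -0.0085  0.0364] yaw -0.0541 x 0.545 0.739
```

```bash
cat >> h.py <<'E'
from scipy.spatial.transform import Rotation as Ro
def to(p,ya=None):
    s=state();q=s['ee_rot'];R=Ro.from_quat([q[1],q[2],q[3],q[0]]).as_matrix()
    d=R.T@(np.array(p)-s['eef_pos']);y=np.arctan2(R[1,1],R[0,1])
    t=0 if ya is None else -((ya-y+np.pi)%(2*np.pi)-np.pi)
    print('shift mm',np.round(d*1000,1),'turn',round(t,3),'dist',round(np.linalg.norm(d)*1000),'t',s['time_s'],'F',np.round(s['wrist_force'],1),'w',round(s['gripper_width'],4),'pos',np.round(s['eef_pos'],4))
BY=1.5708-.049
def box(x,y,z): return np.array([.624+.9988*x+.049*y,-.015-.049*x+.9988*y,z])
E
python3 -c "
from h import *
to([.478,-.0235,.239],BY)"
```

```text
shift mm [-4.701e+02 -4.603e+02  3.000e-01] turn -0.189 dist 658 t 1.3 F [ 0.3  0.3 -0.7] w 0.0852 pos [0.1295 0.5345 0.2393]
```

apply_moves(
  motion=[
    [[-470,-460,0],-0.19],
    [[-470,-460,0],-0.19],
    [[-470,-460,0],-0.19],
    [[-470,-460,0],-0.19],
    [[-470,-460,0],-0.19],
    [[-470,-460,0],-0.19],
    [[-470,-460,0],-0.19],
    [[-470,-460,0],-0.19],
    [[-470,-460,0],-0.19],
    [[-470,-460,0],-0.19],
    [[-470,-460,0],-0.19],
    [[-470,-460,0],-0.19],
  ],
  jaw=-1,
  squeeze=40,
)

```text
time_s: 2.3
eef_pos: [0.3945, 0.1097, 0.2397]
ee_rot: [0.001, 0.024, 1.0, 0.0]
wrist_force: [1.0, 0.8, -0.2]
gripper_width: 0.0855
```

```bash
python3 -c "
from h import *
to([.478,-.0235,.239],BY)"
```

```text
shift mm [ -89.7 -129.     0.8] turn 0.001 dist 157 t 2.3 F [ 1.   0.8 -0.2] w 0.0855 pos [0.3945 0.1097 0.2397]
```

apply_moves(
  motion=[
    [[-90,-129,0],0],
    [[-90,-129,0],0],
    [[-90,-129,0],0],
    [[-90,-129,0],0],
    [[-90,-129,0],0],
    [[-90,-129,30],0],
    [[-90,-129,60],0],
    [[-90,-129,90],0],
    [[-90,-129,90],0],
  ],
)

```text
time_s: 3.05
eef_pos: [0.4733, -0.0204, 0.1447]
ee_rot: [-0.004, 0.024, 1.0, 0.001]
wrist_force: [-1.9, -0.1, -0.3]
gripper_width: 0.0851
```

```bash
python3 -c "
from h import *
snap('side','s1');to([.478,-.0235,.150],BY)"
```

```text
shift mm [-3.4 -2.7 -2.8] turn 0.002 dist 5 t 3.1 F [0.2 0.5 0.5] w 0.0855 pos [ 0.4747 -0.0206  0.1472]
```

View pics/s1.png

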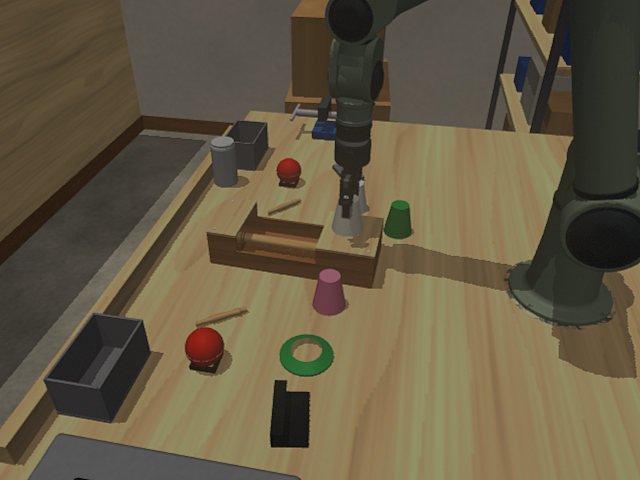

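The fingers straddle the cone on the box at about (348,205), and nothing else is touched. Closing now.

apply_moves(
  motion=[
    [[-2,-2,-1],0],
    [[-2,-2,-1],0],
    [[-2,-2,-1],0],
    [[-2,-2,-1],0],
    [[-2,-2,-1],0],
    [[-2,-2,-1],0],
    [[-2,-2,-1],0],
    [[-2,-2,-1],0],
  ],
  jaw=1,
  squeeze=40,
)

```text
time_s: 3.77
eef_pos: [0.4811, -0.0239, 0.1529]
ee_rot: [0.002, 0.024, 1.0, -0.0]
wrist_force: [-0.4, 0.2, 7.7]
gripper_width: 0.0482
```

apply_moves(
  motion=[
    [[0,0,-15],0],
    [[0,0,-30],0],
    [[0,0,-45],0],
    [[0,-20,-45],0],
    [[-4,-50,-45],0],
    [[-8,-85,-45],0],
    [[-12,-125,-45],0],
    [[-16,-165,-45],0],
    [[-19,-195,-45],0],
    [[-19,-215,-45],0],
    [[-19,-225,-45],0],
    [[-19,-225,-45],0],
  ],
)

```text
time_s: 4.77
eef_pos: [0.4879, -0.2513, 0.1961]
ee_rot: [0.001, 0.025, 1.0, -0.001]
wrist_force: [-0.1, -0.0, -1.4]
gripper_width: 0.0482
```

apply_moves(
  motion=[
    [[0,0,0],0],
    [[0,0,0],0],
  ],
)

```text
time_s: 4.93
eef_pos: [0.4876, -0.2478, 0.1956]
ee_rot: [0.0, 0.023, 1.0, 0.0]
wrist_force: [0.0, -0.6, -0.4]
gripper_width: 0.048
```

```bash
python3 -c "
from h import *
d=snap('top');W=cloud(d)
d2=snap('side');cv2.imwrite('pics/s2.png',cv2.cvtColor(cv2.resize(d2['img'][130:330,230:460],None,fx=3,fy=3),cv2.COLOR_RGB2BGR))
to([.4866,-.249,.1],BY)
for q in ['cone_on_box','cone_on_bench']:
  print(q,[(np.round(r['point'],3).tolist(),round(r['confidence'],2)) for r in nets.place_of(q,'side')[:4]])
"
```

```text
shift mm [ 1.  -1.4 95.5] turn 0.003 dist 96 t 5.0333 F [ 0.5 -0.4 -0.5] w 0.0477 pos [ 0.4877 -0.2477  0.1955]
cone_on_box [([0.488, -0.242, 0.132], 0.97), ([0.365, -0.16, 0.002], 0.71), ([0.493, 0.137, 0.002], 0.67), ([0.691, -0.351, 0.039], 0.35)]
cone_on_bench [([0.486, -0.245, 0.003], 0.93), ([0.671, -0.214, -0.0], 0.52)]
```

View pics/s2.png

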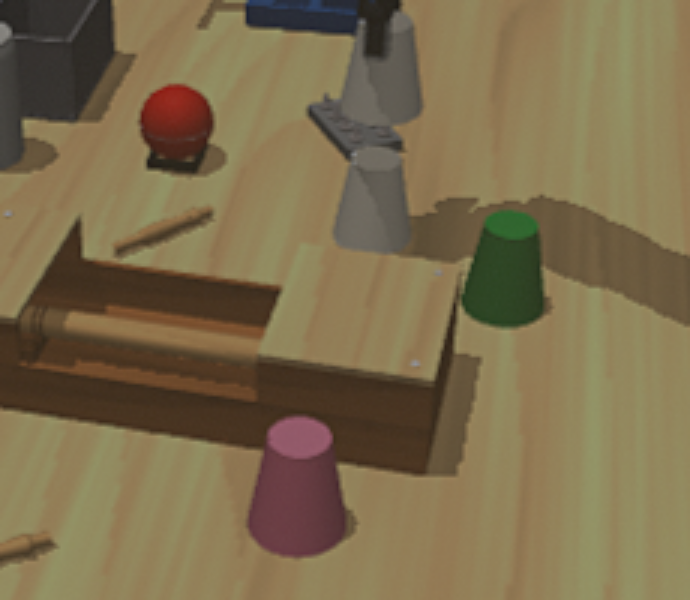

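The cone is held upright over its twin. Lowering about 112 mm.

apply_moves(
  motion=[
    [[1,-1,20],0],
    [[1,-1,40],0],
    [[1,-1,60],0],
    [[1,-1,75],0],
    [[1,-1,88],0],
    [[1,-1,98],0],
    [[1,-1,105],0],
    [[1,-1,109],0],
    [[1,-1,112],0],
    [[1,-1,114],0],
    [[1,-1,114],0],
    [[1,-1,114],0],
  ],
)

```text
time_s: 6.13
eef_pos: [0.4876, -0.2501, 0.0838]
ee_rot: [0.001, 0.024, 1.0, -0.0]
wrist_force: [-3.1, 3.7, 13.6]
gripper_width: 0.0479
```

apply_moves(
  motion=[
    [[0,0,-1],0],
    [[0,0,-1],0],
    [[0,0,-1],0],
    [[0,0,-1],0],
    [[0,0,-1],0],
    [[0,0,-20],0],
    [[0,0,-50],0],
    [[0,0,-90],0],
    [[0,0,-120],0],
    [[0,0,-120],0],
  ],
  jaw=-1,
)

```text
time_s: 6.97
eef_pos: [0.4897, -0.2524, 0.2076]
ee_rot: [0.004, 0.024, 1.0, -0.003]
wrist_force: [0.6, -0.8, -0.0]
gripper_width: 0.0853
```

```bash
python3 -c "
from h import *
d=snap('side')
W=cloud(d);m=(np.hypot(W[...,0]-.487,W[...,1]+.249)<.035)&(W[...,2]<.15)
print('top z',np.nanpercentile(W[m][:,2],[50,90,99]).round(4))
for q in ['cone_on_box','cone_on_bench']:
  print(q,[(np.round(r['point'],3).tolist(),round(r['confidence'],2)) for r in nets.place_of(q,'side')[:4]])
to(box(.035,0,.2),BY)
cv2.imwrite('pics/s3.png',cv2.cvtColor(cv2.resize(d['img'][130:330,230:460],None,fx=3,fy=3),cv2.COLOR_RGB2BGR))
"
```

```text
top z [0.063  0.099  0.1014]
cone_on_box [([0.364, -0.163, -0.002], 0.92), ([0.488, 0.142, 0.003], 0.75), ([0.486, -0.249, 0.022], 0.65), ([0.508, 0.432, -0.001], 0.62)]
cone_on_bench [([0.489, -0.245, 0.002], 0.59)]
shift mm [-161.2  241.4    0.9] turn 0.001 dist 290 t 7.1167 F [ 0.4 -0.3 -1. ] w 0.0854 pos [ 0.4864 -0.2501  0.2009]
```

View pics/s3.png

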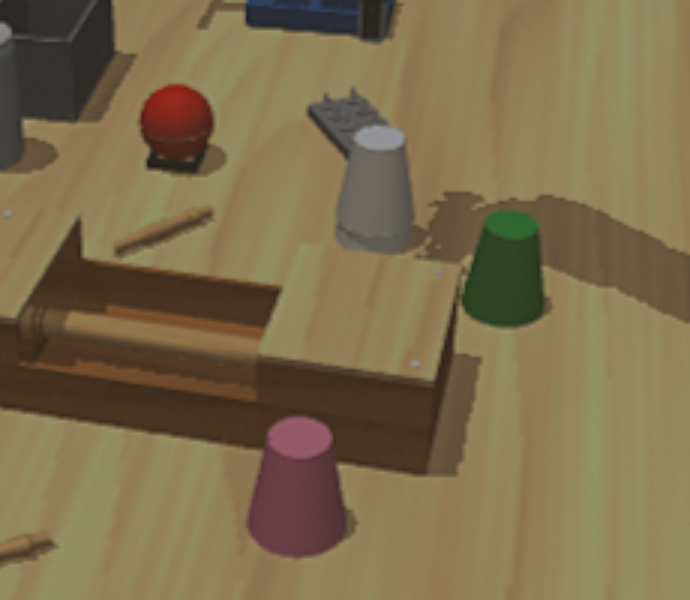

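The cones are nested: cap top is at about 100 mm and only a rim of the lower cone shows. Next I go over the stump with the jaws half open.

apply_moves(
  motion=[
    [[-166,241,0],0],
    [[-166,241,0],0],
    [[-166,241,0],0],
    [[-166,241,0],0],
    [[-166,241,0],0],
    [[-166,241,0],0],
    [[-166,241,0],0],
    [[-166,241,0],0],
    [[-166,241,0],0],
    [[-166,241,30],0],
    [[-166,241,60],0],
    [[-166,241,60],0],
  ],
  jaw=-0.2,
)

```text
time_s: 8.12
eef_pos: [0.6584, -0.018, 0.1339]
ee_rot: [-0.006, 0.025, 1.0, 0.0]
wrist_force: [-2.2, -0.1, -1.9]
gripper_width: 0.0515
```

apply_moves(
  motion=[
    [[0,0,0],0],
    [[0,0,0],0],
    [[0,0,0],0],
  ],
)

```text
time_s: 8.37
eef_pos: [0.6648, -0.0183, 0.1432]
ee_rot: [0.001, 0.024, 1.0, -0.0]
wrist_force: [-1.1, -0.0, 0.4]
gripper_width: 0.0512
```

```bash
python3 -c "
from h import *
d=snap('side','s4')
to(box(.04,0,.025),BY)
for q in ['stump','stump_head']:
  print(q,[(np.round(r['point'],3).tolist(),round(r['confidence'],2)) for r in nets.place_of(q,'side')[:2]])
"
```

```text
shift mm [  1.4   1.2 118.4] turn 0.0 dist 118 t 8.4167 F [ 0.4 -0.1  0.5] w 0.0512 pos [ 0.665  -0.0181  0.1434]
stump [([0.625, -0.02, 0.027], 0.6)]
stump_head [([0.762, -0.024, 0.03], 0.57)]
```

apply_moves(
  motion=[
    [[1,1,20],0],
    [[1,1,45],0],
    [[1,1,70],0],
    [[1,1,90],0],
    [[1,1,103],0],
    [[1,1,111],0],
    [[1,1,115],0],
    [[1,1,117],0],
    [[1,1,117],0],
    [[1,1,117],0],
    [[1,1,117],0],
  ],
)

```text
time_s: 9.43
eef_pos: [0.6638, -0.0165, 0.0255]
ee_rot: [0.001, 0.024, 1.0, -0.0]
wrist_force: [0.3, 0.6, 0.1]
gripper_width: 0.0516
```

apply_moves(
  motion=[
    [[0,0,0],0],
    [[0,0,0],0],
    [[0,0,0],0],
    [[0,0,0],0],
    [[0,0,0],0],
    [[0,0,0],0],
  ],
  jaw=1,
  squeeze=25,
)

```text
time_s: 9.93
eef_pos: [0.6633, -0.0165, 0.0249]
ee_rot: [0.0, 0.024, 1.0, -0.0]
wrist_force: [-0.7, -0.9, 5.2]
gripper_width: 0.023
```

apply_moves(
  motion=[
    [[0,0,-4],0],
    [[6,0,-4],0],
    [[16,0,-4],0],
    [[28,0,-4],0],
    [[40,0,-4],0],
    [[51,0,-4],0],
    [[60,0,-4],0],
    [[66,0,-4],0],
    [[70,0,-4],0],
    [[72,0,-4],0],
    [[72,0,-4],0],
    [[72,0,-4],0],
  ],
)

```text
time_s: 10.93
eef_pos: [0.5915, -0.013, 0.0284]
ee_rot: [0.0, 0.024, 1.0, -0.0]
wrist_force: [-0.2, 0.1, -1.4]
gripper_width: 0.0228
```

```bash
python3 -c "
from h import *
d=snap('side')
to(box(-.032,0,.029),BY)
for q in ['stump','stump_head']:
  print(q,[(np.round(r['point'],3).tolist(),round(r['confidence'],2)) for r in nets.place_of(q,'side')[:2]])
cv2.imwrite('pics/s5.png',cv2.cvtColor(cv2.resize(d['img'][130:330,190:420],None,fx=3,fy=3),cv2.COLOR_RGB2BGR))
"
```

```text
shift mm [-0.4 -0.4 -0.6] turn 0.001 dist 1 t 10.9833 F [-0.1 -0.3 -1.2] w 0.0233 pos [ 0.5916 -0.013   0.0284]
stump [([0.549, -0.016, 0.034], 0.92)]
stump_head [([0.688, -0.02, 0.036], 0.64)]
```

View pics/s5.png

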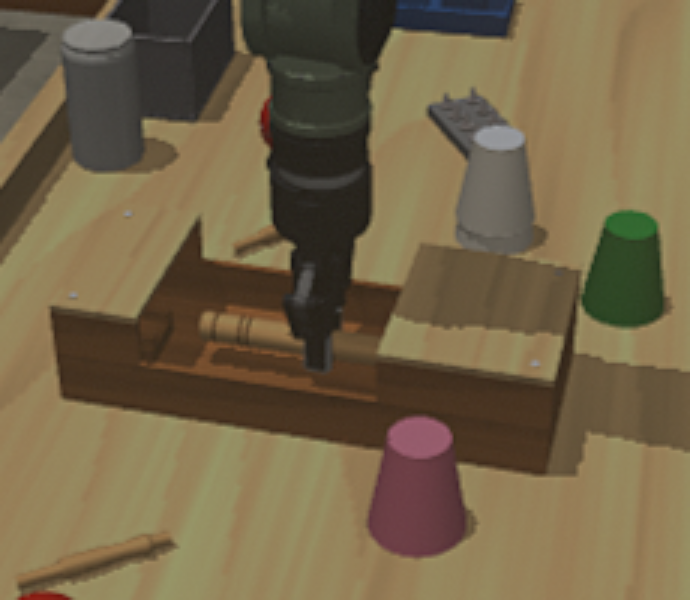

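apply_moves(
  motion=[
    [[0,0,-8],0],
    [[0,0,-18],0],
    [[0,0,-27],0],
    [[0,0,-33],0],
    [[0,0,-38],0],
    [[0,0,-42],0],
    [[0,0,-46],0],
    [[0,0,-50],0],
    [[0,0,-54],0],
    [[0,0,-58],0],
    [[0,0,-58],0],
    [[0,0,-58],0],
  ],
  squeeze=20,
)

```text
time_s: 12.08
eef_pos: [0.5909, -0.0129, 0.0864]
ee_rot: [-0.0, 0.024, 1.0, 0.0]
wrist_force: [1.7, -0.0, -2.5]
gripper_width: 0.0231
```

```bash
cat > look.py <<'E'
from h import *
import sys
d=snap('side');t=snap('top')
s=state();to(s['eef_pos'],BY)
for c,dd in (('side',d),('top',t)):
    W=cloud(dd)
    for q in ['stump_head','stump_foot']:
        print(c,q,[(np.round(r['point'],3).tolist(),round(r['confidence'],2)) for r in nets.place_of(q,c)[:2]])
    for r in nets.masks_of('stump',c)[:1]:
        p=W[r['mask']];p=p[(p[:,2]>.02)&np.isfinite(p[:,2])]
        bx=(p[:,0]-.624)*.9988-(p[:,1]+.015)*.049
        by=(p[:,0]-.624)*.049+(p[:,1]+.015)*.9988
        k=abs(by)<.02
        for b in np.arange(-.25,.3,.02):
            j=k&(abs(bx-b)<.01)
            if j.sum()>4: print(f'{b:.2f}:{np.percentile(p[j,2],90):.3f}',end=' ')
        print()
cv2.imwrite(f'pics/{sys.argv[1]}.png',cv2.cvtColor(cv2.resize(d['img'][130:330,190:420],None,fx=3,fy=3),cv2.COLOR_RGB2BGR))
E
python3 look.py s6
```

```text
shift mm [0. 0. 0.] turn 0.001 dist 0 t 12.1833 F [ 0.2  0.  -2.2] w 0.0234 pos [ 0.5909 -0.0129  0.0862]
side stump_head [([0.685, -0.018, 0.126], 0.65), ([0.622, -0.016, 0.004], 0.61)]
side stump_foot [([0.512, -0.007, 0.022], 0.74), ([0.485, -0.248, 0.0], 0.72)]
-0.09:0.087 -0.07:0.091 -0.05:0.098 -0.01:0.113 0.01:0.119 0.03:0.125 0.05:0.130 
top stump_head []
top stump_foot []
```

View pics/s6.png

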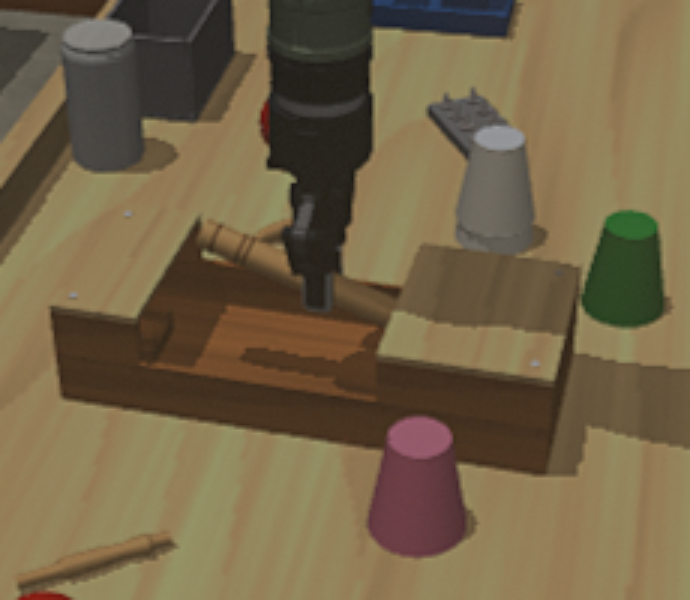

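The stump now slants about 17°, head up at (200,235) in the crop, clear of the far board, with its foot under the near board. Pulling it out along its axis.

apply_moves(
  motion=[
    [[-6,0,-2],0],
    [[-16,0,-5],0],
    [[-28,0,-8],0],
    [[-40,0,-11],0],
    [[-52,0,-15],0],
    [[-64,0,-18],0],
    [[-76,0,-22],0],
    [[-88,0,-25],0],
    [[-100,0,-29],0],
    [[-112,0,-33],0],
    [[-122,0,-36],0],
    [[-130,0,-39],0],
  ],
)

```text
time_s: 13.48
eef_pos: [0.722, -0.0192, 0.1256]
ee_rot: [0.0, 0.024, 1.0, 0.0]
wrist_force: [-0.2, -0.5, -0.8]
gripper_width: 0.0237
```

apply_moves(
  motion=[
    [[-5,0,-2],0],
    [[-5,0,-2],0],
    [[-5,0,-2],0],
    [[-5,0,-2],0],
  ],
)

```text
time_s: 13.82
eef_pos: [0.7252, -0.0193, 0.1269]
ee_rot: [-0.001, 0.024, 1.0, 0.0]
wrist_force: [0.3, 0.2, -0.5]
gripper_width: 0.0229
```

```bash
python3 look.py s7
```

```text
shift mm [0. 0. 0.] turn 0.001 dist 0 t 13.9167 F [ 0.1 -0.2 -1.5] w 0.0231 pos [ 0.7252 -0.0193  0.127 ]
side stump_head [([0.821, -0.026, 0.163], 0.76), ([0.669, -0.209, 0.001], 0.53)]
side stump_foot [([0.564, -0.011, 0.079], 0.6)]
-0.05:0.095 -0.03:0.103 -0.01:0.109 0.01:0.115 0.03:0.122 0.05:0.129 0.07:0.134 0.09:0.139 0.11:0.141 0.13:0.153 0.15:0.160 0.17:0.167 0.19:0.170 
top stump_head []
top stump_foot [([0.696, 0.342, 0.039], 0.2)]
```

View pics/s7.png

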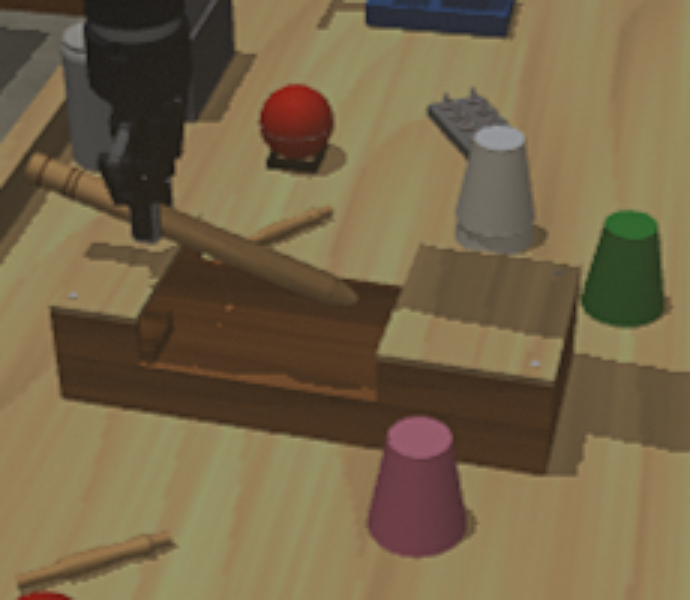

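The stump is fully out of the opening: foot at about (350,295) in the crop, head over the far board. Now I lift it, centre it over the box, press it lightly on both boards to level it, then raise it.

apply_moves(
  motion=[
    [[0,0,-12],0],
    [[0,0,-30],0],
    [[0,0,-48],0],
    [[0,0,-56],0],
    [[8,0,-56],0],
    [[20,0,-56],0],
    [[34,0,-56],0],
    [[48,0,-56],0],
    [[59,0,-56],0],
    [[65,0,-56],0],
    [[67,0,-50],0],
    [[67,0,-42],0],
  ],
)

```text
time_s: 15.22
eef_pos: [0.6596, -0.0163, 0.1701]
ee_rot: [0.001, 0.024, 1.0, -0.0]
wrist_force: [0.7, -1.0, -0.5]
gripper_width: 0.0231
```

apply_moves(
  motion=[
    [[0,0,8],0],
    [[0,0,18],0],
    [[0,0,28],0],
    [[0,0,38],0],
    [[0,0,48],0],
    [[0,0,56],0],
    [[0,0,62],0],
    [[0,0,67],0],
    [[0,0,70],0],
    [[0,0,72],0],
    [[0,0,73],0],
    [[0,0,73],0],
  ],
)

```text
time_s: 16.22
eef_pos: [0.659, -0.0162, 0.0964]
ee_rot: [0.0, 0.024, 1.0, -0.0]
wrist_force: [-0.2, -0.2, 1.4]
gripper_width: 0.0232
```

```bash
python3 look.py s8
```

```text
shift mm [0. 0. 0.] turn 0.001 dist 0 t 16.3167 F [-0.5 -0.6  0.7] w 0.0232 pos [ 0.659  -0.0162  0.0966]
side stump_head [([0.482, -0.248, 0.022], 0.28)]
side stump_foot [([0.699, 0.229, 0.004], 0.72), ([0.486, -0.012, 0.102], 0.6)]
-0.13:0.109 -0.11:0.113 -0.09:0.113 -0.07:0.113 -0.05:0.113 -0.03:0.113 -0.01:0.113 0.01:0.112 0.03:0.113 0.05:0.110 0.07:0.113 0.09:0.113 0.11:0.114 0.13:0.114 
top stump_head []
top stump_foot [([0.686, -0.352, 0.043], 0.35)]
```

The stump is level on the boards. I firm the grip and lift 102 mm.

apply_moves(
  motion=[
    [[0,0,0],0],
    [[0,0,0],0],
    [[0,0,0],0],
    [[0,0,-8],0],
    [[0,0,-20],0],
    [[0,0,-36],0],
    [[0,0,-54],0],
    [[0,0,-72],0],
    [[0,0,-86],0],
    [[0,0,-96],0],
    [[0,0,-101],0],
    [[0,0,-102],0],
  ],
  squeeze=60,
)

```text
time_s: 17.62
eef_pos: [0.6596, -0.0163, 0.1999]
ee_rot: [0.001, 0.024, 1.0, -0.0]
wrist_force: [-0.1, 0.2, -1.1]
gripper_width: 0.0223
```

apply_moves(
  motion=[
    [[0,0,0],0],
    [[0,0,0],0],
    [[0,0,0],0],
    [[0,0,0],0],
    [[0,0,0],0],
    [[0,0,0],0],
    [[0,0,0],0],
    [[0,0,0],0],
    [[0,0,0],0],
    [[0,0,0],0],
    [[0,0,0],0],
    [[0,0,0],0],
  ],
)

```text
time_s: 18.62
eef_pos: [0.659, -0.0162, 0.1983]
ee_rot: [0.0, 0.024, 1.0, 0.0]
wrist_force: [0.6, -0.3, 0.3]
gripper_width: 0.022
```

```bash
python3 look.py s9; python3 -c "
from h import *
snap('side','s10')
for q in ['cone_on_box','cone_on_bench']:
  print(q,[(np.round(r['point'],3).tolist(),round(r['confidence'],2)) for r in nets.place_of(q,'side')[:4]])"
```

```text
shift mm [0. 0. 0.] turn 0.001 dist 0 t 18.7167 F [-0.1  0.2 -0.7] w 0.0219 pos [ 0.6589 -0.0162  0.1983]
side stump_head [([0.759, -0.023, 0.208], 0.89), ([0.695, 0.334, 0.038], 0.74)]
side stump_foot [([0.702, 0.229, 0.002], 0.66), ([0.49, -0.007, 0.197], 0.57)]
-0.13:0.207 -0.11:0.209 -0.09:0.211 -0.07:0.211 -0.05:0.212 -0.03:0.213 -0.01:0.213 0.01:0.214 0.03:0.215 0.05:0.213 0.07:0.215 0.09:0.216 0.11:0.216 0.13:0.217 
top stump_head []
top stump_foot []
cone_on_box [([0.486, -0.248, 0.02], 0.7), ([0.368, -0.159, -0.001], 0.7), ([0.493, 0.139, -0.001], 0.68)]
cone_on_bench [([0.486, -0.245, 0.002], 0.55)]
```

View pics/s10.png

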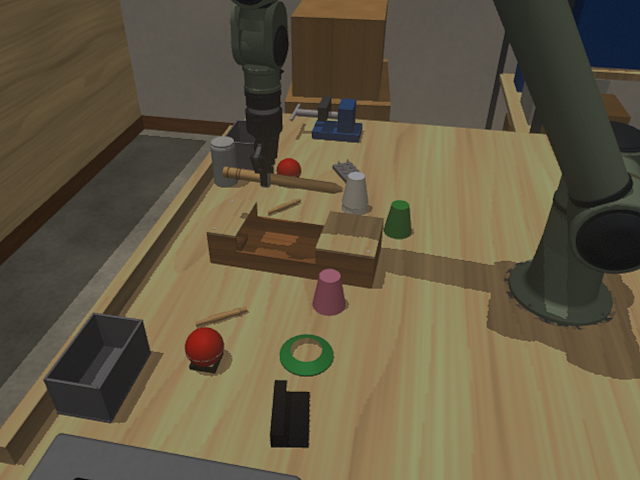

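apply_moves(
  motion=[
    [[0,0,-2],0],
    [[0,0,-4],0],
    [[0,0,-4],0],
    [[0,0,-4],0],
    [[0,0,-4],0],
    [[0,0,-4],0],
    [[0,0,-4],0],
    [[0,0,-4],0],
    [[0,0,-4],0],
    [[0,0,-4],0],
    [[0,0,-4],0],
    [[0,0,-4],0],
  ],
)

```text
time_s: 20.17
eef_pos: [0.6589, -0.0162, 0.2023]
ee_rot: [-0.0, 0.024, 1.0, -0.0]
wrist_force: [0.2, 0.2, -0.4]
gripper_width: 0.0221
```

```bash
python3 look.py s11; python3 -c "
from h import *
print(workorder.finish_job())"
```

```text
shift mm [0. 0. 0.] turn 0.001 dist 0 t 20.2667 F [-0.4  0.5 -0.7] w 0.022 pos [ 0.6589 -0.0162  0.2023]
side stump_head [([0.761, -0.022, 0.211], 0.57)]
side stump_foot [([0.49, -0.009, 0.2], 0.88), ([0.624, -0.017, 0.088], 0.72)]
-0.13:0.210 -0.11:0.214 -0.09:0.215 -0.07:0.215 -0.05:0.216 -0.03:0.216 -0.01:0.217 0.01:0.217 0.03:0.219 0.05:0.217 0.07:0.219 0.09:0.220 0.11:0.221 0.13:0.220 
top stump_head []
top stump_foot []
the job is handed in; nothing more can be done
None
```

The job is done and handed in at about 20 s of the 54 s allowed; no verdict is reported.

- **Cone:** I slipped the white cone from the box down over its white twin and released it. The last check put its origin at 20 mm and its top at about 100 mm, which means fully nested.
- **Stump:** I gripped it in the opening and slid it 72 mm toward the near end wall. I then levered it against the near board's edge to about 17° and drew it out head first. I levelled it on the two boards, gripped harder and lifted it.
- **End state:** The stump is held steady, tilted about 2°, with its underside roughly 10 cm above the boards. The tilt and height did not change noticeably over the final second.
- **Forces and bystanders:** The highest wrist force I read was about 15 N, as the cones seated. In the last full side picture the other things on the bench looked unmoved, but I did not measure them.

The top camera could not detect the stump's ends under the arm, so the final stump heights come from the side camera alone. Some low-confidence network detections landed on other objects; I checked them against the pictures and ignored them.

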